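Find the full tin by feel and use it as a bookend

ROBOT

A 6-joint arm with a two-finger parallel gripper is mounted at the origin on the work surface. World frame = base frame: x ahead of the robot, y to its left, z up, the work surface at z = 0. Lengths are in m, angles in rad, forces in N, time in s.
With the tool pointing down it reaches from about 0.35 to 0.775 m from the base axis. Payload 7.3 kg.
Tool frame: the origin (TCP) lies midway between the tips of the shut fingers; the grasp point (between the pads) lies 19 mm behind it; z points along the fingers, y is the line along which they close (so a half turn about z gives the same grasp; the last joint's range is limited). The gripper opens to 92 mm and grips with 3 to 60 N. Pads are 19 mm wide; open, the fingers measure 130 mm over their backs; the gripper's body (75 mm by 190 mm) begins 47 mm behind the grasp point.
Start: joints at [1.126, 0.342, 1.524, -0, 1.275, -0.146], TCP at [0.155, 0.502, 0.227] pointing down, gripper open.
Joint ranges: [-2.53, 2.53], [-0.77, 2.02], [0.04, 2.7], [-1, 4.14], [0.28, 2.66], [-3.11, 3.11]. Speed limits (rad/s): [2.57, 2.57, 3.14, 3.14, 3.14, 3.14].

INTERFACE

Orientations are given as a rotation vector (axis times angle).
In Python, from plant import r gives the robot as it stands. Calls block until the motion is done:
- r.move_to(position, orientation): joint-space move of the TCP to a pose.
- r.line_to(position, ori=None, v=0.15): straight line of the TCP; ori=None keeps the orientation; v is the mean speed in m/s.
- r.move_j(angles): joint-space move.
- r.move_gripper(opening, grip_force=None): finger opening in m; grip_force is the grip in N (None keeps the last); returns when the fingers have stopped.
- r.wait(seconds).
- r.solve_ik(position, orientation): joint angles nearest the present ones, or None.
- r.get_obs(): the state.
- r.capture(name): name is "scene" or "top" or "wrist"; returns a dict with "frame" (480x640x3 uint8, red, green, blue), "fx", "fy", "cx", "cy" (pixels), "rvec" (rotation vector, rad) and "tvec" (3), from world to camera coordinates, as OpenCV has them. Camera axes: x right, y down, z forward; pixel columns grow to the right and rows downward; lengths in m; the calibration is good to about 2 mm. A picture is of the moment at which its call begins. There is no depth.
A pose or a line that the arm cannot do raises r.Unreachable and nothing moves.
- r.close_job(): hands the job in; it is judged then, once.
Trained networks look in the newest picture that a camera, given by its name, has taken for a name from the list of things; names that differ only in an ending like _2 or _b are one class to them, and where a whole thing is asked for, a point or a joint stands for the part that bears it (a point fixed in the world has none). Each returns a list of dicts, best first, with "conf" (0 to 1); they miss things now and then, are a little off and sometimes report something else, mostly with a low value. They report only what shows in the picture. A call takes as long as a camera call.
- r.boxes_of(target, camera): "location" ([row, column] in pixels, amid what is visible of it).
The state is a dict: "clock": time; "q": joint angles; "qd": joint speeds; "effort": joint torques, N m; "ee_pos": TCP position; "tcp_rot": TCP orientation; "contact_force": force on the tool from outside, world axes, zero at the start; "wrist_torque": the same for the moment, N m; "width": finger opening in m; "gripper_force": force on a finger pad.
Only numpy, scipy, OpenCV 4.12 (cv2) and the standard library are available. Lean on these libraries where they do the work, as an engineer would, in place of code of your own. Each camera call takes 0.05 s, during which the arm holds its last target. There are 200 camera calls.

TASK

One of the three identical tins on the desk mat is full and heavy, the other two are nearly empty: find the heavy one by feel, nudging them only a little. Then use it as a bookend: slide it over the mat against the blue cover so that it pushes the whole row of books up to the end panel, and as soon as you feel the row come up solid stop without ramming it and leave the tin touching the cover. Do not lift or tip any tin, touch the books only with the tin, and leave the empty tins within 5 cm of where they were, and the mug and glue bottle alone.

Things in the scene. Friction and masses are not known exactly. Their poses are not given: they have to be found in the camera images.
- tin_a_center (a point): One of three identical closed round tins (yellow sides, bare metal lid, 84 mm diameter, 55 mm high), upright on the mat, too wide to grasp. This point is its centre, 27.5 mm above its underside; z is up. The tins stand side by side in a line along x, about 105 mm apart, each free to slide towards -y to the books.
- tin_b_center (a point): One of three identical closed round tins (yellow sides, bare metal lid, 84 mm diameter, 55 mm high), upright on the mat, too wide to grasp. This point is its centre, 27.5 mm above its underside; z is up. The tins stand side by side in a line along x, about 105 mm apart, each free to slide towards -y to the books.
- tin_c_center (a point): One of three identical closed round tins (yellow sides, bare metal lid, 84 mm diameter, 55 mm high), upright on the mat, too wide to grasp. This point is its centre, 27.5 mm above its underside; z is up. The tins stand side by side in a line along x, about 105 mm apart, each free to slide towards -y to the books.
- tin_a: The tin of tin_a_center; origin at the centre of its underside. One tin is full (about 0.8 kg in all), two are all but empty (about 0.13 kg); which is which changes every time and cannot be seen. Sliding an empty one takes just under 1 N, the full one 4 to 6 N. The contents have 3 mm of play, so slide a tin 10 mm or more before judging.
- tin_b: The tin of tin_b_center; origin at the centre of its underside. One tin is full (about 0.8 kg in all), two are all but empty (about 0.13 kg); which is which changes every time and cannot be seen. Sliding an empty one takes just under 1 N, the full one 4 to 6 N. The contents have 3 mm of play, so slide a tin 10 mm or more before judging.
- tin_c: The tin of tin_c_center; origin at the centre of its underside. One tin is full (about 0.8 kg in all), two are all but empty (about 0.13 kg); which is which changes every time and cannot be seen. Sliding an empty one takes just under 1 N, the full one 4 to 6 N. The contents have 3 mm of play, so slide a tin 10 mm or more before judging.
- mat: Brown cork desk mat, 440 x 840 x 2 mm, fixed; its top is 2 mm above the desk. Tins and book rack stand on it.
- rack: Wooden end panel of a desk book rack, 330 mm long (its x) by 18 mm thick by 200 mm high, fixed. Origin at the bottom middle of the panel's inner face; y points from the panel towards the books and the tins (close to world +y).
- cover (a point): Middle of the outer cover of the row of books (the upright blue face, 300 mm long along x and 210 mm high, that looks towards the tins), 30 mm above the row's underside; y points out of the cover towards the tins. The row is four large books standing on the rack, 100 mm thick in all, and moves as one.
- books (a joint): How far the row of books has been slid towards the end panel, in m: 0.060 = closed up solid against the panel; at the start it is 0.012 to 0.045, so a gap of 15 to 48 mm is open behind the row. Sliding it takes about 4 N besides the tin's own drag, then it stops dead.
- mug: White mug, 76 mm across and 90 mm high, bystander; origin at the centre of its underside.
- glue: White glue bottle with an orange cap, 36 mm diameter, 110 mm high, bystander; origin at the centre of its underside.

How it is judged:
At the end, for the whole second after the job is handed in: The row of books is closed up to the panel (joint above 0.056 m); the full tin stands upright on the mat, still, within 6 mm of the blue cover and in front of it (centre within 150 mm of the cover's middle); the other two tins are upright, still and within 5 cm of where they started (value of joint books above 0.056 m and ((y of tin_a_center in the frame of cover between 0.036 and 0.048 m and x of tin_a_center in the frame of cover between -0.15 and 0.15 m and contact force between tin_a and mat above 3 N and distance of each of tin_b_center, tin_c_center from where it was at the start of the episode below 0.05 m) or (y of tin_b_center in the frame of cover between 0.036 and 0.048 m and x of tin_b_center in the frame of cover between -0.15 and 0.15 m and contact force between tin_b and mat above 3 N and distance of each of tin_a_center, tin_c_center from where it was at the start of the episode below 0.05 m) or (y of tin_c_center in the frame of cover between 0.036 and 0.048 m and x of tin_c_center in the frame of cover between -0.15 and 0.15 m and contact force between tin_c and mat above 3 N and distance of each of tin_a_center, tin_b_center from where it was at the start of the episode below 0.05 m)) and angle between each of tin_a_center, tin_b_center, tin_c_center's own z axis and vertical below 0.1 rad and linear speed of each of tin_a, tin_b, tin_c below 0.02 m/s); the robot touches nothing.
It fails at once if the mug or the glue bottle is disturbed (moved more than 3 cm) (distance of any of mug, glue from where it was at the start of the episode above 0.03 m).
It fails at once if a tin is lifted (more than 2 cm) or tipped (more than 0.35 rad) (height (world z) of any of tin_a_center, tin_b_center, tin_c_center above 0.05 m or angle between any of tin_a_center, tin_b_center, tin_c_center's own z axis and vertical above 0.35 rad).
It fails at once if the robot itself pushes the books or the panel (more than 1 N) (contact force between any of the fingers, the arm and rack above 1 N).
It fails at once if the row is rammed (a tin pressed on the books with more than 40 N) (contact force between any of tin_a, tin_b, tin_c and rack above 40 N).
It also fails if it takes over 64 s, if anything falls off the work surface, if the arm or the gripper's body presses on something with over 40 N, if the wrist force passes 120 N, or if a joint passes its speed limit or range.

## Working session

There is one attempt and no reset: what is moved stays moved. The work goes in short steps, each a Python script; the robot and the scene stay as the last script left them, time stands still between calls to the robot, and variables do not carry over. Pictures are saved under pics/ and viewed, at most 10 in all, crops included, and the job is handed in when it is done.

```bash
mkdir -p pics; cat > h.py <<'E'
import numpy as np, cv2
from plant import r
def ray(c,rc,z):
    R=cv2.Rodrigues(np.array(c["rvec"],float))[0]; t=np.array(c["tvec"],float).ravel()
    d=R.T@np.array([(rc[1]-c["cx"])/c["fx"],(rc[0]-c["cy"])/c["fy"],1]); o=-R.T@t
    return o+d*(z-o[2])/d[2]
def proj(c,p):
    R=cv2.Rodrigues(np.array(c["rvec"],float))[0]; q=R@np.array(p)+np.array(c["tvec"]).ravel()
    return [c["fy"]*q[1]/q[2]+c["cy"],c["fx"]*q[0]/q[2]+c["cx"]]
E
python3 - <<'E'
from h import *
for n in("top","scene"):
    c=r.capture(n); cv2.imwrite(f"pics/{n}1.png",c["frame"][:,:,::-1])
    for t,z in(("tin_a",.03),("cover",.1),("rack",.1),("mug",.045),("glue",.055)):
        for b in r.boxes_of(t,n): print(n,t,np.round(b["location"]),round(b["conf"],2),ray(c,b["location"],z).round(3))
o=r.get_obs(); print(o["clock"],o["ee_pos"],o["tcp_rot"],o["contact_force"])
E
```

```text
top tin_a [211. 281.] 0.93 [0.68  0.172 0.03 ]
top tin_a [307. 287.] 0.89 [0.466 0.156 0.03 ]
top tin_a [267. 316.] 0.64 [0.555 0.095 0.03 ]
top cover [261. 455.] 0.89 [ 0.556 -0.196  0.1  ]
top mug [302. 147.] 0.72 [0.474 0.456 0.045]
top glue [235. 158.] 0.9 [0.621 0.437 0.055]
top glue [260. 456.] 0.74 [ 0.566 -0.206  0.055]
scene tin_a [244. 319.] 0.91 [0.562 0.097 0.03 ]
scene tin_a [207. 351.] 0.82 [0.679 0.167 0.03 ]
scene tin_a [242. 271.] 0.71 [0.466 0.148 0.03 ]
scene cover [330. 382.] 0.91 [ 0.558 -0.176  0.1  ]
scene rack [344. 389.] 0.9 [ 0.557 -0.204  0.1  ]
scene rack [247. 319.] 0.58 [0.535 0.04  0.1  ]
scene mug [155. 230.] 0.73 [0.47  0.453 0.045]
0.6 [0.15452011 0.50174841 0.22674815] [4.67671014e-01 3.10657703e+00 1.80629607e-04] [-0.40911633  0.3315173   0.51632954]
```

View pics/top1.png

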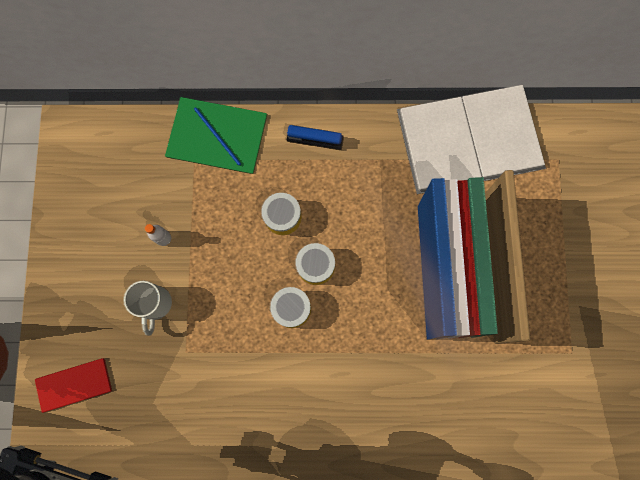

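View pics/scene1.png

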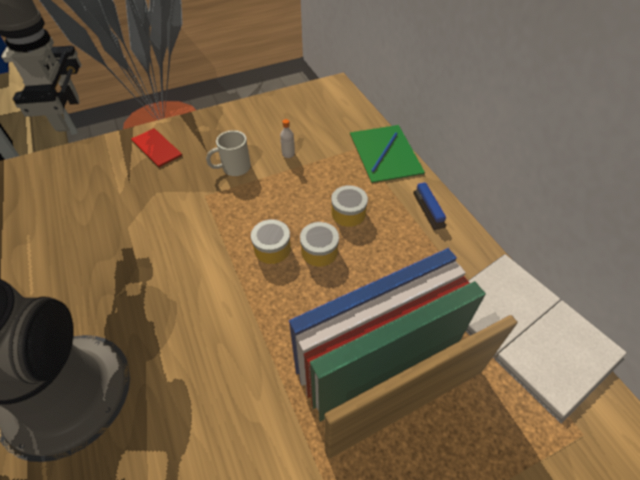

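The top view shows the three lids at about (211,281), (263,315) and (307,290). The row and panel are on the right at columns 420–525, with a gap behind the green book. The mug and glue bottle are well to the left. Next I'll refine the lid centres and the rack direction.

```bash
python3 - <<'E'
from h import *
c=r.capture("top"); g=cv2.cvtColor(c["frame"],cv2.COLOR_RGB2GRAY)
h=cv2.HoughCircles(cv2.medianBlur(g,3)[180:340,250:350],cv2.HOUGH_GRADIENT,1,30,param1=100,param2=15,minRadius=15,maxRadius=24)
for x in h[0]: print(x, ray(c,[x[1]+180,x[0]+250],.057).round(4))
hsv=cv2.cvtColor(c["frame"],cv2.COLOR_RGB2HSV)
m=cv2.inRange(hsv,(105,100,40),(125,255,255)); m[:160]=0;m[:,:400]=0;m[:,470:]=0
print("blue",cv2.boundingRect(m))
# left border of blue = cover bottom edge (z~.002)
rows=np.arange(215,330); L=np.array([ray(c,[y,np.flatnonzero(m[y])[0]],.004) for y in rows if m[y].any()])
p=np.polyfit(L[:,0],L[:,1],1); print("cover bottom slope,y@.55",p[0],np.polyval(p,.55),"resid",np.std(L[:,1]-np.polyval(p,L[:,0])))
for rc in([172,508],[340,525],[172,515],[340,529]): print("panel top",ray(c,rc,.202).round(3))
cv2.imwrite("pics/z.png",cv2.resize(c["frame"][150:360,390:550,::-1],None,fx=2.8,fy=2.8,interpolation=cv2.INTER_CUBIC))
E
```

```text
[ 39.5 126.5  19.9] [0.4648 0.1489 0.057 ]
[29.5 30.5 19. ] [0.6741 0.1738 0.057 ]
[65.5 81.5 18.8] [0.5615 0.0945 0.057 ]
[ 70.5 127.5  21.2] [0.4628 0.0832 0.057 ]
blue (418, 178, 38, 161)
cover bottom slope,y@.55 0.21558011819972686 -0.16230779573437767 resid 0.012529009656780294
panel top [ 0.714 -0.284  0.202]
panel top [ 0.391 -0.299  0.202]
panel top [ 0.714 -0.297  0.202]
panel top [ 0.391 -0.306  0.202]
```

View pics/z.png

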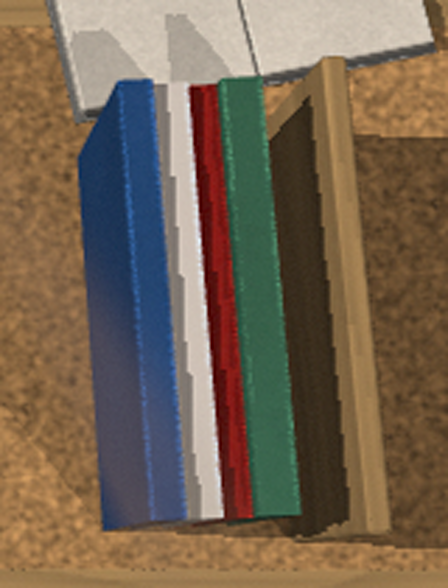

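The zoomed crop shows the cover's top edge at about (179,433)→(336,444), its bottom edge at (206,419)→(339,427), and the panel's inner top edge at (171,505)→(339,521).

```bash
python3 - <<'E'
from h import *
c=r.capture("top")
for n,a,b,z in(("ctop",(120,80),(152,520),.212),("cbot",(80,157),(104,530),.004),("green",(262,78),(300,515),.212),("panel",(322,58),(368,530),.202)):
    A,B=[ray(c,[p[1]/2.8+150,p[0]/2.8+390],z) for p in(a,b)]
    print(n,A.round(3),B.round(3),"slope",((A-B)[1]/(A-B)[0]).round(3))
a=.04
for al in(a,a+np.pi,a-np.pi):
    f=(al+np.pi/2)/2; o=np.pi*np.array([np.cos(f),np.sin(f),0])
    for p in([.466,.22,.1],[.674,.25,.02],[.56,-.06,.02],[.674,-.06,.02]): 
        q=r.solve_ik(p,o); print(al,p,None if q is None else np.round(q,2))
E
```

```text
ctop [ 0.698 -0.136  0.212] [ 0.398 -0.148  0.212] slope 0.042
cbot [ 0.698 -0.137  0.004] [ 0.398 -0.148  0.004] slope 0.038
green [ 0.699 -0.233  0.212] [ 0.402 -0.245  0.212] slope 0.04
panel [ 0.717 -0.278  0.202] [ 0.393 -0.292  0.202] slope 0.044
0.04 [0.466, 0.22, 0.1] [ 0.29  0.46  1.72 -0.    0.95  0.25]
0.04 [0.674, 0.25, 0.02] [ 0.25  0.89  1.13 -0.    1.13  0.21]
0.04 [0.56, -0.06, 0.02] [-0.24  0.65  1.65 -0.    0.84 -0.28]
0.04 [0.674, -0.06, 0.02] [-0.2   0.81  1.29 -0.    1.04 -0.24]
3.181592653589793 [0.466, 0.22, 0.1] [ 0.29  0.46  1.72  0.    0.95 -2.89]
3.181592653589793 [0.674, 0.25, 0.02] [ 0.25  0.89  1.13  0.    1.13 -2.93]
3.181592653589793 [0.56, -0.06, 0.02] [-0.24  0.65  1.65  0.    0.84  2.86]
3.181592653589793 [0.674, -0.06, 0.02] [-0.2   0.81  1.29  0.    1.04  2.9 ]
-3.101592653589793 [0.466, 0.22, 0.1] [ 0.29  0.46  1.72 -0.    0.95 -2.89]
-3.101592653589793 [0.674, 0.25, 0.02] [ 0.25  0.89  1.13 -0.    1.13 -2.93]
-3.101592653589793 [0.56, -0.06, 0.02] [-0.24  0.65  1.65 -0.    0.84  2.86]
-3.101592653589793 [0.674, -0.06, 0.02] [-0.2   0.81  1.29 -0.    1.04  2.9 ]
```

```bash
cat >> h.py <<'E'
A=.041; X=np.array([np.cos(A),np.sin(A),0]); Y=np.array([-np.sin(A),np.cos(A),0])
f=(A+np.pi/2)/2; ORI=np.pi*np.array([np.cos(f),np.sin(f),0])
OFF=.0465; Z=.018
T=[np.array(p) for p in((.4648,.1489,0),(.5615,.0945,0),(.6741,.1738,0))]
def P(xy,z): return [xy[0],xy[1],z]
def fy(): return float(np.array(r.get_obs()["contact_force"])@Y)
def nudge(i,go=.016):
    s=T[i]+Y*(OFF+.013)
    r.move_to(P(s,.13),ORI); r.line_to(P(s,Z),v=.15)
    f0=fy(); out=[]
    r.line_to(P(T[i]+Y*(OFF+.003),Z),v=.05)
    for d in np.arange(.0,go+.0001,.002):
        r.line_to(P(T[i]+Y*(OFF-d),Z),v=.03); out.append(round(fy()-f0,2))
    o=r.get_obs(); print(i,"f0",round(f0,2),out,"t",round(o["clock"],2),np.round(o["ee_pos"],4),round(o["width"],3))
    return out
def back(i):
    e=np.array(r.get_obs()["ee_pos"]); r.line_to(P(e+Y*.015,Z),v=.1); r.line_to(P(e+Y*.015,.13),v=.2)
E
python3 - <<'E'
from h import *
r.move_gripper(.04); r.move_to(P(T[0]+Y*.06,.2),ORI); nudge(0)
E
```

```text
0 f0 -0.94 [1.07, 2.05, 1.22, 0.93, 0.62, -0.07, 0.82, 1.35, 0.61] t 7.12 [0.4636 0.1792 0.018 ] 0.04
```

```bash
python3 - <<'E'
from h import *
back(0); nudge(1)
c=r.capture("top")
print([(np.round(b["location"]),round(b["conf"],2),ray(c,b["location"],.04).round(3)) for b in r.boxes_of("tin_a","top")])
cv2.imwrite("pics/z2.png",c["frame"][150:360,200:540,::-1])
E
```

```text
1 f0 -1.04 [1.55, 0.84, 0.47, 0.69, 1.47, 1.43, 1.83, 1.51, 0.55] t 12.12 [0.5602 0.1248 0.018 ] 0.04
[(array([267., 339.]), 0.69, array([0.553, 0.044, 0.04 ])), (array([203., 280.]), 0.58, array([0.695, 0.174, 0.04 ])), (array([252., 363.]), 0.24, array([ 0.585, -0.008,  0.04 ]))]
```

View pics/z2.png

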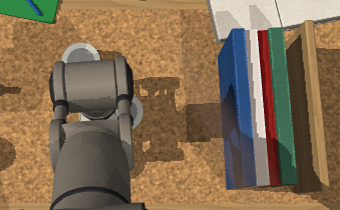

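The arm covers the tins here, and the middle tin's push force of about 1 N marks it as light. Next I'll check the third.

```bash
python3 - <<'E'
from h import *
back(1); nudge(2)
E
```

```text
2 f0 0.97 [-1.27, 0.22, 3.07, 2.8, 2.69, 0.88, 2.49, 1.83, 1.59] t 17.37 [0.6729 0.204  0.018 ] 0.04
```

```bash
python3 - <<'E'
from h import *
def av():
    v=[]
    for _ in range(8): v.append(fy()); r.wait(.02)
    return round(np.mean(v),2),round(np.std(v),2)
e=np.array(r.get_obs()["ee_pos"])
print("hold",av())
for d in(.002,.004,.006):
    r.line_to(P(e-[0,d,0],Z),v=.03); print(av())
r.line_to(P(e+[0,.006,0],Z),v=.05); r.wait(.1); print("free",av(), r.get_obs()["clock"])
E
```

```text
hold (np.float64(2.72), np.float64(0.4))
(np.float64(2.65), np.float64(0.41))
(np.float64(2.79), np.float64(0.57))
(np.float64(2.79), np.float64(0.4))
free (np.float64(0.05), np.float64(0.58)) 19.275
```

```bash
python3 - <<'E'
from h import *
for n in("scene","top"):
    c=r.capture(n); cv2.imwrite(f"pics/{n}3.png",c["frame"][100:400,150:550,::-1])
    print([(np.round(b["location"]),round(b["conf"],2),ray(c,b["location"],.03).round(3)) for b in r.boxes_of("tin_a",n)])
E
```

```text
[(array([247., 271.]), 0.98, array([0.461, 0.135, 0.03 ])), (array([214., 353.]), 0.96, array([0.673, 0.145, 0.03 ])), (array([247., 322.]), 0.93, array([0.564, 0.085, 0.03 ]))]
[(array([265., 324.]), 0.83, array([0.558, 0.078, 0.03 ])), (array([213., 294.]), 0.59, array([0.676, 0.144, 0.03 ])), (array([300., 308.]), 0.56, array([0.482, 0.111, 0.03 ]))]
```

View pics/scene3.png

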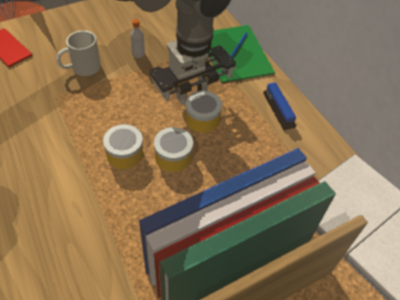

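The scene view shows all three tins upright, each moved about 15 mm, and the gripper standing behind the far tin. That one takes about 2.7 N to hold, compared with about 1 N for the others, so it is the heavy tin. I'll slide it to the cover.

```bash
python3 - <<'E'
from h import *
av=lambda n=3: np.mean([fy() for _ in range(n)])
e=np.array(r.get_obs()["ee_pos"]); x=e[0]+.001
f0=.05
r.line_to(P([x,.0],Z),v=.07)
print(r.get_obs()["clock"],av()-f0)
r.line_to(P([x,-.035],Z),v=.06)
y=-.035; log=[]
while y>-.115:
    st=.002 if y>-.075 else .001
    y-=st; r.line_to(P([x,y],Z),v=.025); f=av()-f0
    o=r.get_obs(); log.append((round(y,3),round(f,1),round((o["ee_pos"][1]-y)*1000,1)))
    if f>15 or o["clock"]>45: break
print(log,r.get_obs()["clock"])
E
```

```text
22.625 4.173566648814732
[(-0.037, np.float64(1.0), np.float64(0.1)), (-0.039, np.float64(4.7), np.float64(0.4)), (-0.041, np.float64(4.3), np.float64(0.3)), (-0.043, np.float64(4.3), np.float64(0.1)), (-0.045, np.float64(3.0), np.float64(-0.0)), (-0.047, np.float64(6.6), np.float64(0.6)), (-0.049, np.float64(8.8), np.float64(1.0)), (-0.051, np.float64(7.6), np.float64(1.1)), (-0.053, np.float64(8.8), np.float64(1.1)), (-0.055, np.float64(8.7), np.float64(1.2)), (-0.057, np.float64(7.8), np.float64(1.1)), (-0.059, np.float64(7.4), np.float64(1.1)), (-0.061, np.float64(7.5), np.float64(1.1)), (-0.063, np.float64(7.5), np.float64(1.1)), (-0.065, np.float64(7.6), np.float64(1.1)), (-0.067, np.float64(7.4), np.float64(1.1)), (-0.069, np.float64(7.9), np.float64(1.1)), (-0.071, np.float64(7.7), np.float64(1.1)), (-0.073, np.float64(7.7), np.float64(1.1)), (-0.075, np.float64(7.3), np.float64(1.1)), (-0.076, np.float64(9.0), np.float64(1.2)), (-0.077, np.float64(9.7), np.float64(1.3)), (-0.078, np.float64(8.1), np.float64(1.3)), (-0.079, np.float64(8.4), np.float64(1.3)), (-0.08, np.float64(7.9), np.float64(1.3)), (-0.081, np.float64(8.2), np.float64(1.3)), (-0.082, np.float64(9.1), np.float64(1.3)), (-0.083, np.float64(8.3), np.float64(1.3)), (-0.084, np.float64(8.7), np.float64(1.3)), (-0.085, np.float64(8.4), np.float64(1.3)), (-0.086, np.float64(9.2), np.float64(1.3)), (-0.087, np.float64(8.5), np.float64(1.3)), (-0.088, np.float64(8.7), np.float64(1.3)), (-0.089, np.float64(9.1), np.float64(1.3)), (-0.09, np.float64(9.3), np.float64(1.3)), (-0.091, np.float64(9.0), np.float64(1.5)), (-0.092, np.float64(12.1), np.float64(2.4)), (-0.093, np.float64(14.8), np.float64(3.3)), (-0.094, np.float64(18.8), np.float64(4.3))] 33.1083
```

The row came up solid: the last 1 mm steps only raised the force, with no travel. I'll back off and check.

```bash
python3 - <<'E'
from h import *
e=np.array(r.get_obs()["ee_pos"]); r.line_to(P([e[0],e[1]+.04],Z),v=.06); r.line_to(P([e[0],e[1]+.04],.2),v=.15)
r.move_to([.4,.3,.3],ORI)
c=r.capture("top"); cv2.imwrite("pics/end.png",cv2.resize(c["frame"][150:360,270:550,::-1],None,fx=2.8,fy=2.8))
print([(np.round(b["location"]),round(b["conf"],2),ray(c,b["location"],.03).round(3)) for b in r.boxes_of("tin_a","top")],r.get_obs()["clock"])
E
```

```text
[(array([212., 420.]), 0.95, array([ 0.678, -0.137,  0.03 ])), (array([266., 323.]), 0.69, array([0.555, 0.079, 0.03 ])), (array([306., 299.]), 0.67, array([0.468, 0.131, 0.03 ]))] 37.1333
```

View pics/end.png

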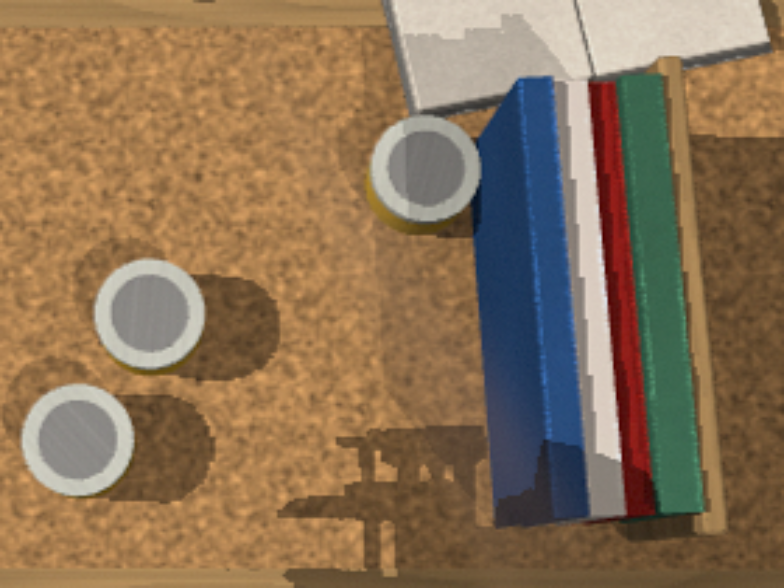

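The green book now sits against the panel with no gap. The heavy tin touches the blue cover (crop 480,170), about 0.125 m from its middle, and both light tins have moved only about 15 mm.

```bash
python3 -c "
from plant import r
print(r.close_job())"
```

```text
the job is handed in; nothing more can be done
None
```

I found the heavy tin (the one farthest from the robot) by feel and slid it against the blue cover until the row came up solid on the panel at about 19 N. I left it touching the cover and handed the job in at about 37 s; no verdict came back.

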